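Reset the collage bench: row of studio containers into the metal rack, in reverse order

ROBOT

A 6-joint arm with a two-finger parallel gripper is mounted at the origin on the work surface. World frame = base frame: x ahead of the robot, y to its left, z up, the work surface at z = 0. Lengths are in m, angles in rad, forces in N, time in s.
With the tool pointing down it reaches from about 0.25 to 0.725 m from the base axis. Payload 4 kg.
Tool frame: the origin (TCP) lies midway between the tips of the shut fingers; the grasp point (between the pads) lies 19 mm behind it; z points along the fingers, y is the line along which they close (so a half turn about z gives the same grasp; the last joint's range is limited). The gripper opens to 85 mm and grips with 20 to 120 N. Pads are 22 mm wide; open, the fingers measure 114 mm over their backs; the gripper's body (76 mm by 85 mm) begins 54 mm behind the grasp point. The pads swing forward as they close: fully open they stand 13 mm farther back than shut.
Start: joints at [-1.204, 0.241, 0.005, 1.335, 0, 1.571], TCP at [0.179, -0.467, 0.231] pointing down, gripper open.
Joint ranges: [-2.72, 2.72], [-1.05, 1.87], [-1.09, 1.28], [-1.99, 2.15], [-1.42, 1.44], [-3.14, 3.14]. Speed limits (rad/s): [2.79, 2.79, 3.14, 3.14, 3.14, 3.14].

INTERFACE

Orientations are given as a unit quaternion [x, y, z, w].
In Python, from workcell import bot gives the robot as it stands.
- The arm moves only by the tool move_arm, never from a script. Its argument "motion" is a list of rows, each an object of numbers: "x", "y", "z": the shift along the tool's x, y, z in cm; "yaw": the turn about the tool's z in degrees. A call has 1 to 20 rows; each row is the pose to reach, as a shift and turn from the pose commanded when the call began, along the tool's axes at that moment; what a row does not reach only later rows make up. A row lasts 1/8 s, in which the tool goes at most 62.5 mm and 10.7 degrees, less where a joint would pass 70% of its speed; a pose out of reach is approached as far as the arm can. A call with a gripper value outside its range is refused whole. "gripper" is the opening, from -1 (shut) to 1 (fully open), set as the call begins (left out, the last holds). The fingers move at their own pace and stop on an object; the grip force is fixed at half the most. Time passes only in rows, so rows that repeat a pose let the fingers close. It gives the time, the measured TCP pose, the force, the opening and the grip force at its end, in the units of the state.
- bot.get_obs(): the state, without advancing time (a new reading comes with each control period).
- bot.camera(name): name is "side" or "top"; returns the picture (480x640x3 uint8, blue, green, red); there is no depth.
- bot.camera_model(name): a dict with "K" (3x3 intrinsics, pixels), "dist" ([k1, k2, p1, p2, k3] as OpenCV has them; the pictures are not rectified), "world_from_camera" (4x4, takes a point from camera to world coordinates). Camera axes: x right, y down, z forward; pixel columns grow to the right and rows downward; lengths in m; the calibration is good to about 2 mm. A picture is of the moment at which its call begins. camera_model takes no time and is no camera call.
- bot.job_done(): hands the job in; it is judged then, once.
Trained networks look in the newest picture that a camera, given by its name, has taken for a name from the list of things; names that differ only in an ending like _2 or _b are one class to them, and where a whole thing is asked for, a point or a joint stands for the part that bears it (a point fixed in the world has none). Each returns a list of dicts, best first, with "score" (0 to 1); they miss things now and then, are a little off and sometimes report something else, mostly with a low value. They report only what shows in the picture. A call takes as long as a camera call. They do not tell look-alikes from the thing itself.
- bot.cut_out(camera, name): "mask" (480x640 bool, what is visible of it) and "centre" ([row, column] in pixels, amid what is visible of it).
The state is a dict: "clock": time; "joint_pos": joint angles; "joint_vel": joint speeds; "tau": joint torques, N m; "eef_pos": TCP position; "tool_rot": TCP orientation; "ft_force": force on the tool from outside, world axes, zero at the start; "ft_torque": the same for the moment, N m; "grip_width": finger opening in m; "grasp_force": force on a finger pad.
Only numpy, scipy, OpenCV 4.12 (cv2) and the standard library are available. Lean on these libraries where they do the work, as an engineer would, in place of code of your own. Each camera call takes 0.05 s, during which the arm holds its last target. There are 200 camera calls.

TASK

Tomorrow's collage is built up in the opposite sequence, so move the four containers (pot, bottle, square tin, small jar) from the wooden board into the empty metal rack, one to a cell, in reverse order: seen from the robot, the one at the left end of the board goes into the cell at the right end of the rack, and so on, so that the one at the right end of the board finishes in the leftmost cell. Keep every container upright throughout, and leave all four standing flat on the floors of their cells, let go and at rest.

Things in the scene. Friction and masses are not known exactly. Their poses are not given: they have to be found in the camera images.
- board: fixed wooden board lying flat, 90 x 340 x 12 mm, with a dark 22 mm high strip across each end; the row of containers starts on it. Origin: centre of its underside. The row runs along its y axis (+y is the left end seen from the robot); its four places lie at y = +120, +40, -40, -120 mm, 80 mm apart, top of the cork pads 16 mm above the table. It may lie nearer to or farther from the robot than the rack; its yaw varies by up to 0.12 rad
- rack: fixed low metal rack, 86 x 324 mm, with four empty open-topped cells in a row. Origin: centre of its underside. The row runs along its y axis (+y is the left end seen from the robot); cell centres lie at x = 0, y = +120, +40, -40, -120 mm. Each cell is 78 mm (x) by 76 mm (y) inside, floor 6 mm above the table, walls 4 mm thick with tops 18 mm above the table. Its yaw varies by up to 0.12 rad
- pot_center (a point): wide white plastic pot with a white screw cap, 60 mm diameter up to 58 mm (cap 54 mm wide), 80 mm tall, about 0.24 kg. Point on its axis half-way up, 40 mm above its foot; z up
- bottle_center (a point): slim tall green glass bottle with a black cap, 44 mm diameter up to 88 mm, then a narrow neck; 125 mm tall, about 0.20 kg. Point on its axis half-way up, 62.5 mm above its foot; z up
- tin_center (a point): square metal tin with a small black screw cap; body 50 x 50 x 75 mm with sides along its x and y axes, 90 mm tall with the cap, about 0.22 kg; turned by up to 0.15 rad from the board. Point on its axis, 45 mm above its foot; z up
- jar_center (a point): small squat amber glass jar with a dark flat lid, 48 mm diameter, 60 mm tall, about 0.13 kg. Point on its axis half-way up, 30 mm above its foot; z up
- pad_pot: round cork pad, 68 mm across and 4 mm thick, fixed on the wooden board at one of its four places, on which the white pot stands at the start; the four pads look alike and stay behind to show where each container stood. Origin: centre of its underside, 12 mm above the table
- pad_bottle: round cork pad, 68 mm across and 4 mm thick, fixed on the wooden board at one of its four places, on which the green bottle stands at the start; the four pads look alike and stay behind to show where each container stood. Origin: centre of its underside, 12 mm above the table
- pad_tin: round cork pad, 68 mm across and 4 mm thick, fixed on the wooden board at one of its four places, on which the square tin stands at the start; the four pads look alike and stay behind to show where each container stood. Origin: centre of its underside, 12 mm above the table
- pad_jar: round cork pad, 68 mm across and 4 mm thick, fixed on the wooden board at one of its four places, on which the small amber jar stands at the start; the four pads look alike and stay behind to show where each container stood. Origin: centre of its underside, 12 mm above the table
Things that resemble listed ones, but are neither listed nor needed, are in the scene too. What is shaped like the part that bears jar_center but blue is not meant.

How it is judged:
By the outcome, as a careful person would: the job done as asked, in the order asked, and still so for the second after the job is handed in, with the robot touching nothing.
It also fails if it takes over 120 s, if anything falls off the work surface, if the arm or the gripper's body presses on something with over 40 N, if the wrist force passes 120 N, or if a joint passes its speed limit or range.

## Working session

There is one attempt and no reset: what is moved stays moved. The work goes in short steps, Python scripts to look and compute and a tool call to move; the robot and the scene stay as the last step left them, time stands still between calls to the robot, and variables do not carry over. Pictures are saved under pics/ and viewed, at most 14 in all, crops included, and the job is handed in when it is done.

Besides the shell and the picture viewer there is one more tool, called as name(argument=value, ...) on one line, values as JSON. move_arm: Moves the arm, as the interface text tells. Its arguments: {"type":"object","properties":{"motion":{"type":"array"},"gripper":{"type":"number"}},"required":["motion"]}

```bash
mkdir -p pics; ls
python3 - <<'E'
from workcell import bot
import cv2, numpy as np
for c in ("top","side"):
    cv2.imwrite(f"pics/{c}0.png",bot.camera(c)); m=bot.camera_model(c); print(c,m["K"],m["dist"],np.round(m["world_from_camera"],3))
o=bot.get_obs(); print(o["clock"],o["eef_pos"],o["tool_rot"],o["grip_width"])
E
```

```text
pics
top [[544.46983599   0.         325.9243395 ]
 [  0.         544.46983599 235.65469663]
 [  0.           0.           1.        ]] [-0.06949189  0.          0.          0.          0.        ] [[-0.016 -0.983  0.184  0.356]
 [-1.     0.018  0.007 -0.017]
 [-0.011 -0.184 -0.983  0.903]
 [ 0.     0.     0.     1.   ]]
side [[444.40353447   0.         324.96388789]
 [  0.         444.40353447 242.43579824]
 [  0.           0.           1.        ]] [0.02315699 0.         0.         0.         0.        ] [[ 0.991 -0.096  0.089  0.447]
 [-0.13  -0.789  0.601 -0.431]
 [ 0.012 -0.607 -0.795  0.609]
 [ 0.     0.     0.     1.   ]]
0.1 [ 0.17911635 -0.46621967  0.23050343] [ 9.83228793e-01  1.82373915e-01 -1.65344604e-04 -9.31750126e-04] 0.08530669063959714
```

View pics/top0.png

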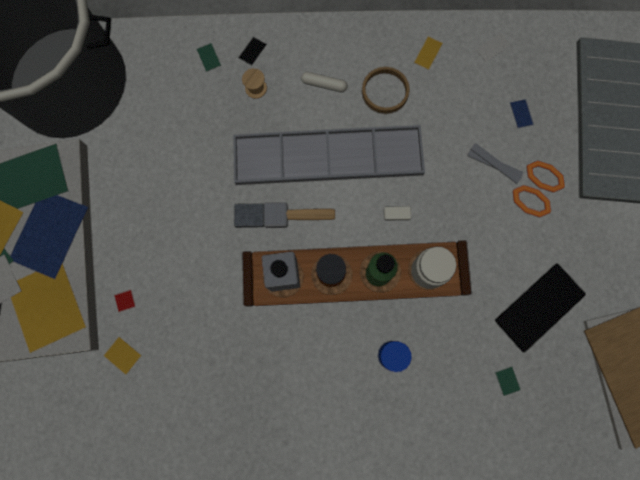

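View pics/side0.png

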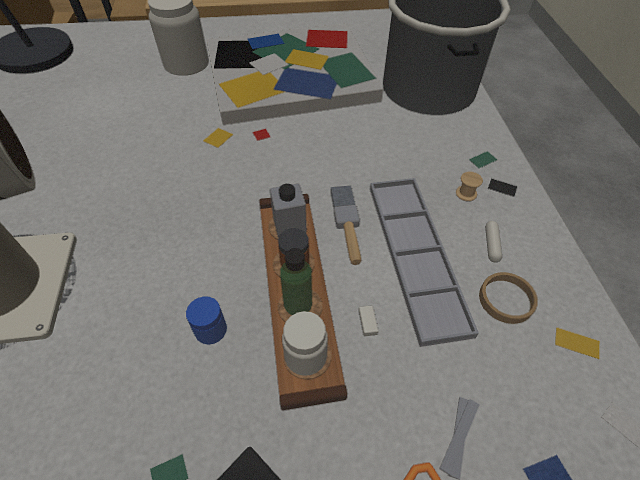

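The top view shows the tin (280,270), jar (331,270), bottle (382,268) and pot (436,266) on the board from left to right. The rack is farther away at (328,155), and the blue decoy is at (395,356). So the tin goes to the right end, and the pot to the left end. The side view agrees.

```bash
cat > h.py <<'E'
import numpy as np, cv2
from scipy.optimize import minimize
from scipy.spatial.transform import Rotation as R
from workcell import bot
CAM={}
def proj(c,P):
    if c not in CAM:
        m=bot.camera_model(c); T=np.linalg.inv(m["world_from_camera"]); CAM[c]=(m["K"],m["dist"],T)
    K,d,T=CAM[c]
    return cv2.projectPoints(np.asarray(P,float),cv2.Rodrigues(T[:3,:3])[0],T[:3,3].copy(),np.array(K),np.array(d))[0][:,0]
def cyl(r,z0,z1): 
    a=np.linspace(0,2*np.pi,32,endpoint=False)
    return np.array([[r*np.cos(t),r*np.sin(t),z] for z in (z0,z1) for t in a])
def box(a,b,z0,z1,y=0): return np.array([[sx*a/2,y+sy*b/2,z] for z in (z0,z1) for sx in(-1,1) for sy in(-1,1)])
M={"pot_center":[cyl(.03,0,.058),cyl(.027,.058,.08)],"bottle_center":[cyl(.022,0,.088),cyl(.012,.088,.125)],
 "tin_center":[box(.05,.05,0,.075),cyl(.012,.075,.09)],"jar_center":[cyl(.024,0,.06)],
 "board":[box(.09,.34,0,.012)],"rack":[box(.086,.324,0,.018)]}
S=8
def sil(c,name,p,z):
    Rz=R.from_euler('z',p[2]).as_matrix(); im=np.zeros((480,640),np.uint8)
    for h in M[name]:
        q=proj(c,h@Rz.T+[p[0],p[1],z])
        im|=cv2.fillConvexPoly(np.zeros_like(im),cv2.convexHull(np.round(q*16).astype(np.int32)),1,shift=4)
    return im.astype(bool)
def fit(name,masks,p0,z,ign):
    f=lambda p:sum(((sil(c,name,p,z)^masks[c])&~ign[c]).sum() for c in masks)
    s=np.array([[0,0,0],[.01,0,0],[0,.01,0],[0,0,.08]])
    for k in range(2):
        r=minimize(f,p0,method="Nelder-Mead",options=dict(initial_simplex=np.array(p0)+s/(k*2+1),xatol=1e-4,fatol=1)); p0=r.x
    return r.x,r.fun,sum(m.sum() for m in masks.values())
def go(x,y,z,toolyang=None):
    "shift in tool axes to reach TCP world x,y,z with tool y at world angle toolyang(rad)"
    o=bot.get_obs(); m=R.from_quat(o["tool_rot"]).as_matrix()
    d=m.T@(np.array([x,y,z])-o["eef_pos"])*100
    a=np.arctan2(m[1,1],m[0,1]); yaw=0 if toolyang is None else -np.degrees((toolyang-a+np.pi)%(2*np.pi)-np.pi)
    return np.round(d,2),round(yaw,1)
E
cat > m.py <<'E'
from h import *
import json
names=list(M); mk={}; 
for c in("top","side"):
    bot.camera(c)
    for n in names:
        L=bot.cut_out(c,n); print(c,n,[(round(d["score"],2),np.round(d["centre"]).astype(int).tolist(),int(d["mask"].sum())) for d in L[:3]])
        if L: mk[c,n]=max(L[:1],key=lambda d:d["score"])["mask"]
np.savez("masks.npz",**{f"{c}|{n}":m for (c,n),m in mk.items()})
g={"tin_center":(.30,.07),"jar_center":(.30,-.02),"bottle_center":(.30,-.11),"pot_center":(.30,-.2),"board":(.29,-.06),"rack":(.48,-.02)}
out={}
for n in names:
    for cs in (("top",),("side",),("top","side")):
        ms={c:mk[c,n] for c in cs if (c,n) in mk}
        if not ms: continue
        ig={c:sum((mk[c,k] for k in names if k!=n and k!="board" and (c,k) in mk),np.zeros((480,640),bool)).astype(bool) for c in ms}
        x,f,a=fit(n,ms,[*out.get(n,g[n]+(0.05,))[:3]],0 if n in("board","rack") else .016,ig); print(n,cs,np.round(x,4),f,a)
    out[n]=x.tolist()
json.dump(out,open("poses.json","w"))
E
python3 m.py
```

```text
top pot_center [(0.94, [266, 434], 1466), (0.53, [286, 369], 418)]
top bottle_center [(0.85, [271, 384], 799), (0.75, [279, 351], 6579)]
top tin_center [(0.57, [273, 281], 1312)]
top jar_center []
top board [(0.84, [276, 354], 6493)]
top rack [(0.7, [154, 328], 9415)]
side pot_center [(0.64, [345, 303], 2422)]
side bottle_center [(0.95, [284, 296], 1734)]
side tin_center [(0.7, [266, 422], 9259)]
side jar_center [(0.89, [241, 290], 638), (0.76, [317, 208], 1429)]
side board [(0.62, [338, 324], 5305)]
side rack [(0.8, [267, 419], 9402)]
pot_center ('top',) [ 0.46    0.0624 -3.5479] 1616.0 1466
pot_center ('side',) [ 0.4578 -0.0479 -1.6806] 2886.0 2422
pot_center ('top', 'side') [ 0.4604 -0.1762 -1.4248] 228.0 3888
bottle_center ('top',) [ 0.3728 -0.0146 -1.0399] 1559.0 799
bottle_center ('side',) [ 0.4563 -0.0912 -1.1903] 63.0 1734
bottle_center ('top', 'side') [ 0.4563 -0.0934 -1.1703] 206.0 2533
tin_center ('top',) [ 0.365  -0.0392  0.2068] 2538.0 1312
tin_center ('side',) [0.3889 1.0111 0.0144] 12.0 9259
tin_center ('top', 'side') [0.4589 0.0607 0.0251] 1659.0 10571
jar_center ('side',) [ 0.8389  1.0956 -9.7989] 626.0 638
jar_center ('top', 'side') [ 0.8389  1.0956 -9.7989] 626.0 638
board ('top',) [ 0.4604 -0.0679  0.0325] 3630.0 6493
board ('side',) [0.05 1.1  4.61] 5286.0 5305
board ('top', 'side') [ 0.4594 -0.0705  0.0335] 6010.0 11798
rack ('top',) [ 0.4757 -0.0608  0.0083] 16488.0 9415
rack ('side',) [ 0.4683 -0.0206  0.0298] 5324.0 9402
rack ('top', 'side') [ 0.475  -0.0389 -0.0213] 22301.0 18817
```

```bash
cat > m2.py <<'E'
from h import *
import json
z=np.load("masks.npz"); mk={tuple(k.split("|")):z[k] for k in z}
mk.pop(("side","tin_center")); mk.pop(("side","board"))
g={"tin_center":(.459,.061,.03),"jar_center":(.459,-.015,.03),"bottle_center":(.457,-.093,.03),"pot_center":(.460,-.176,.03),"board":(.46,-.06,.03),"rack":(.635,-.02,.04)}
out={}
for n in M:
    for cs in (("top",),("side",),("top","side")):
        ms={c:mk[c,n] for c in cs if (c,n) in mk}
        if not ms: continue
        ig={c:sum((mk[c,k] for k in M if k!=n and k!="board" and (c,k) in mk),np.zeros((480,640),bool)).astype(bool) for c in ms}
        x,f,a=fit(n,ms,list(g[n]),0 if n in("board","rack") else .016,ig); print(n,cs,np.round(x,4),f,a)
    out[n]=x.tolist()
json.dump(out,open("poses.json","w"))
top=cv2.imread("pics/top0.png"); sd=cv2.imread("pics/side0.png")
for n in M:
    for c,im in(("top",top),("side",sd)):
        cn=cv2.findContours(sil(c,n,out[n],0 if n in("board","rack") else .016).astype(np.uint8),0,2)[0]; cv2.drawContours(im,cn,-1,(0,255,255),1)
cv2.imwrite("pics/ov.png",cv2.resize(np.hstack([top[110:330,220:490],sd[160:410,230:500][:220]]),None,fx=1.48,fy=1.48))
cv2.imwrite("pics/ov_t.png",cv2.resize(top[110:330,220:490],None,fx=2.7,fy=2.7)); cv2.imwrite("pics/ov_s.png",cv2.resize(sd[160:410,230:500],None,fx=2.3,fy=2.3))
E
python3 m2.py
```

```text
pot_center ('top',) [ 0.4624 -0.1781  0.0804] 65.0 1466
pot_center ('side',) [ 0.4592 -0.1747  0.0476] 101.0 2422
pot_center ('top', 'side') [ 0.4604 -0.1767  0.0556] 226.0 3888
bottle_center ('top',) [ 0.4585 -0.0941  0.0479] 111.0 799
bottle_center ('side',) [ 0.4563 -0.0914  0.0872] 67.0 1734
bottle_center ('top', 'side') [ 0.4569 -0.0928  0.0436] 208.0 2533
tin_center ('top',) [0.4591 0.0611 0.1525] 77.0 1312
tin_center ('top', 'side') [0.4591 0.0611 0.1525] 77.0 1312
jar_center ('side',) [ 0.4573 -0.02    0.1209] 137.0 638
jar_center ('top', 'side') [ 0.4573 -0.02    0.1209] 137.0 638
board ('top',) [ 0.46   -0.0431  0.0298] 3519.0 6493
board ('top', 'side') [ 0.46   -0.0431  0.0298] 3519.0 6493
rack ('top',) [ 0.6671 -0.0153  0.0349] 460.0 9415
rack ('side',) [ 0.6637 -0.0145  0.0392] 164.0 9402
rack ('top', 'side') [ 0.6646 -0.0154  0.0324] 809.0 18817
```

View pics/ov_t.png

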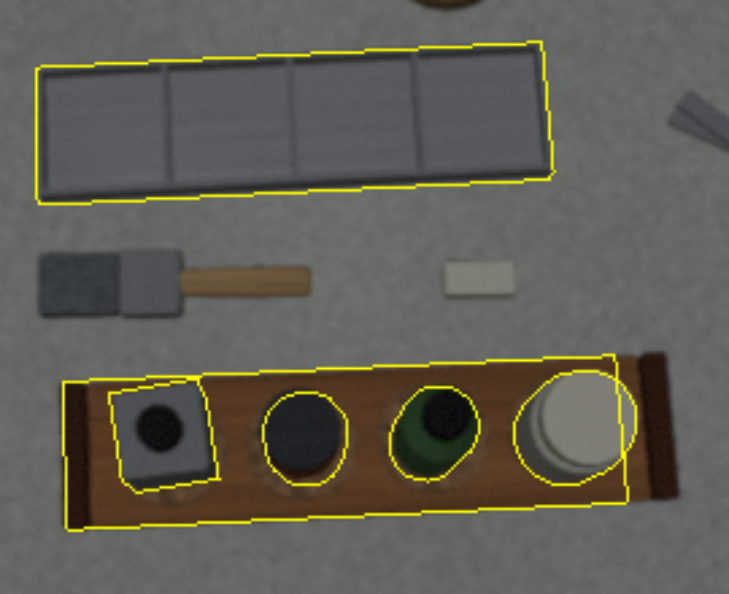

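View pics/ov_s.png

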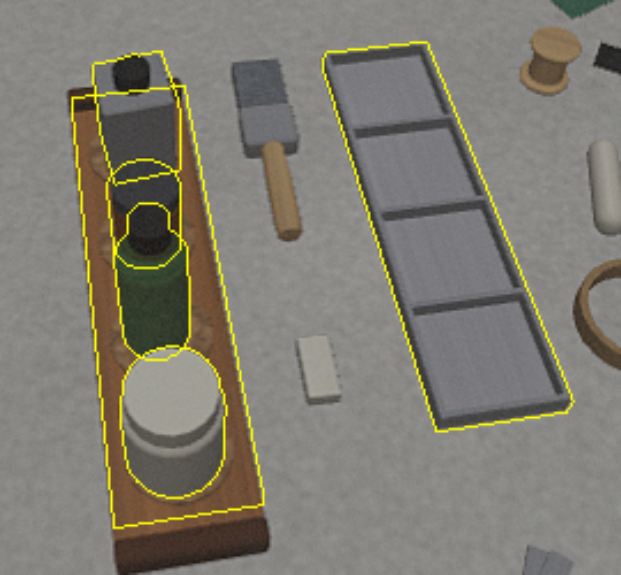

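The overlays sit on the things: rack, tin, jar, bottle and pot all fit. Only the board outline is short at its right end, and I don't need it. I'll start with the bottle, which goes to cell +40.

```bash
python3 -c "
from h import *
print(go(.457,-.093,.23,.035)); print(go(.457,-.093,.071,.035))"
```

```text
(array([ 39.33, -24.93,   0.13]), np.float64(-71.0))
(array([ 39.33, -24.93,  16.03]), np.float64(-71.0))
```

move_arm(motion=[{"x":4,"y":-2.5,"yaw":-7},{"x":8,"y":-5,"yaw":-14},{"x":12,"y":-7.5,"yaw":-21},{"x":16,"y":-10,"yaw":-28},{"x":20,"y":-12.5,"yaw":-35},{"x":24,"y":-15,"yaw":-42},{"x":28,"y":-17.5,"yaw":-49},{"x":32,"y":-20,"yaw":-57},{"x":36,"y":-22.5,"yaw":-64},{"x":39.3,"y":-24.9,"yaw":-71},{"x":39.3,"y":-24.9,"yaw":-71},{"x":39.3,"y":-24.9,"yaw":-71}], gripper=1)

```text
invalid input at $.motion[0]: expected keys x, y, z, yaw
```

```bash
python3 -c "
from h import *
o=bot.get_obs(); print(o['clock'],o['eef_pos'],o['joint_pos'])
print(go(.457,-.093,.072,.035))
cv2.imwrite('pics/t1.png',bot.camera('side'))"
```

```text
0.8 [ 0.17930602 -0.46673885  0.23132404] [-1.20401250e+00  2.40576279e-01  5.01495644e-03  1.33522765e+00
  1.85678134e-08  1.57076432e+00]
(array([ 39.33, -24.93,  15.93]), np.float64(-71.0))
```

View pics/t1.png

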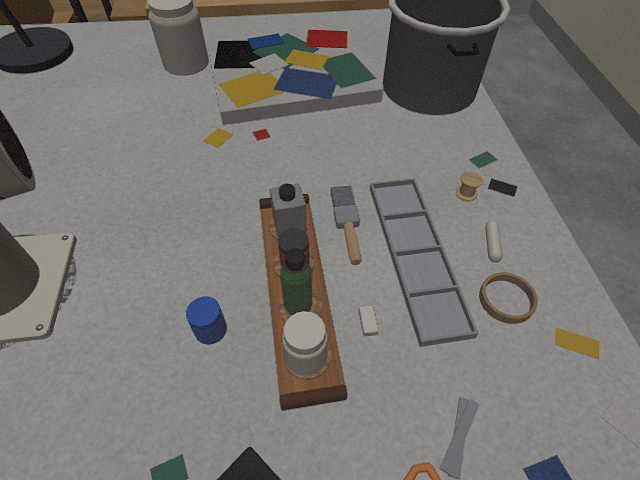

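The picture is unchanged because the move was refused: every row needs all four keys.

move_arm(motion=[{"x":4,"y":-2.5,"z":0,"yaw":-7},{"x":8,"y":-5,"z":0,"yaw":-14},{"x":12,"y":-7.5,"z":0,"yaw":-21},{"x":16,"y":-10,"z":0,"yaw":-28},{"x":20,"y":-12.5,"z":0,"yaw":-35},{"x":24,"y":-15,"z":0,"yaw":-42},{"x":28,"y":-17.5,"z":0,"yaw":-49},{"x":32,"y":-20,"z":0,"yaw":-57},{"x":36,"y":-22.5,"z":0,"yaw":-64},{"x":39.3,"y":-24.9,"z":0,"yaw":-71},{"x":39.3,"y":-24.9,"z":0,"yaw":-71},{"x":39.3,"y":-24.9,"z":0,"yaw":-71}], gripper=1)

```text
clock: 2.35
eef_pos: [0.4566, -0.0935, 0.2312]
tool_rot: [0.695, 0.719, -0.0, -0.0]
ft_force: [-0.5, -0.1, -0.4]
grip_width: 0.0857
grasp_force: 0.0
```

```bash
python3 -c "
from h import *
o=bot.get_obs(); print(o['clock'],o['eef_pos'],o['joint_pos'])
print(go(.457,-.093,.072,.035))"
```

```text
2.35 [ 0.45655325 -0.09345285  0.23119058] [-2.01635344e-01  1.73945295e-01 -7.96837069e-02  1.31776312e+00
 -4.11153117e-04  1.33425816e+00]
(array([ 0.05,  0.06, 15.92]), np.float64(-0.0))
```

move_arm(motion=[{"x":0,"y":0,"z":4,"yaw":0},{"x":0,"y":0,"z":8,"yaw":0},{"x":0,"y":0,"z":12,"yaw":0},{"x":0,"y":0,"z":14.5,"yaw":0},{"x":0,"y":0,"z":15.9,"yaw":0},{"x":0,"y":0,"z":15.9,"yaw":0},{"x":0,"y":0,"z":15.9,"yaw":0}])

```text
clock: 3.22
eef_pos: [0.4577, -0.0939, 0.0734]
tool_rot: [0.695, 0.719, 0.001, 0.001]
ft_force: [-0.7, 0.1, 0.1]
grip_width: 0.0853
grasp_force: 0.0
```

move_arm(motion=[{"x":0,"y":0,"z":0,"yaw":0},{"x":0,"y":0,"z":0,"yaw":0},{"x":0,"y":0,"z":0,"yaw":0},{"x":0,"y":0,"z":0,"yaw":0},{"x":0,"y":0,"z":0,"yaw":0},{"x":0,"y":0,"z":0,"yaw":0}], gripper=-1)

```text
clock: 3.98
eef_pos: [0.4576, -0.0934, 0.0732]
tool_rot: [0.694, 0.719, 0.0, 0.001]
ft_force: [-0.1, 0.4, 6.6]
grip_width: 0.0426
grasp_force: 60.4
```

```bash
python3 -c "
from h import *
o=bot.get_obs(); print(o['clock'],o['eef_pos'],o['grip_width'],o['grasp_force'],o['ft_force'])
print(go(.6633,.0246,.18,.034),go(.6633,.0246,.062,.034))"
```

```text
3.975 [ 0.45759937 -0.09342103  0.07320954] 0.04257432550161353 60.44101324863732 [-0.06725336  0.44204641  6.56061994]
(array([ 11.06,  20.99, -10.65]), np.float64(0.1)) (array([11.07, 20.97,  1.15]), np.float64(0.1))
```

move_arm(motion=[{"x":0,"y":0,"z":-1,"yaw":0},{"x":0,"y":0,"z":-3,"yaw":0},{"x":0,"y":0.5,"z":-5,"yaw":0},{"x":0.5,"y":2.5,"z":-7,"yaw":0},{"x":2,"y":5,"z":-7,"yaw":0},{"x":3.5,"y":8,"z":-7,"yaw":0},{"x":5,"y":11,"z":-7,"yaw":0},{"x":7,"y":14,"z":-7,"yaw":0},{"x":9,"y":17,"z":-7,"yaw":0},{"x":10.3,"y":19.5,"z":-7,"yaw":0},{"x":11.1,"y":21,"z":-7,"yaw":0},{"x":11.1,"y":21,"z":-7,"yaw":0},{"x":11.1,"y":21,"z":-7,"yaw":0}])

```text
clock: 5.6
eef_pos: [0.6618, 0.0246, 0.1418]
tool_rot: [0.695, 0.719, -0.001, -0.001]
ft_force: [-0.5, -0.6, -3.4]
grip_width: 0.0426
grasp_force: 61.4
```

```bash
python3 -c "
from h import *
o=bot.get_obs(); print(o['clock'],o['eef_pos'],o['grip_width'],o['grasp_force'],o['ft_force'],o['joint_pos'])
print(go(.6633,.0246,.063,.034))
cv2.imwrite('pics/t2.png',bot.camera('side'))"
```

```text
5.6 [0.66184742 0.02464225 0.14179383] 0.0425688240108496 61.41644926741719 [-0.52219361 -0.6087129  -3.35405328] [ 3.73265441e-02  6.13330305e-01  3.41464950e-01  1.30092421e+00
 -2.42687602e-04  1.57306105e+00]
(array([-0.01,  0.16,  7.88]), np.float64(0.1))
```

View pics/t2.png

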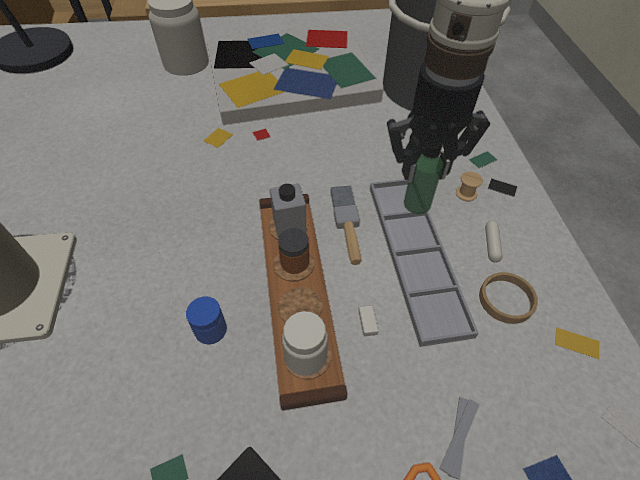

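The bottle is held upright over the second cell from the left, with its foot at about (418,210). I'll lower it.

move_arm(motion=[{"x":0,"y":0.1,"z":3,"yaw":0},{"x":0,"y":0.1,"z":5.5,"yaw":0},{"x":0,"y":0.1,"z":6.8,"yaw":0},{"x":0,"y":0.1,"z":7.3,"yaw":0},{"x":0,"y":0.1,"z":7.7,"yaw":0},{"x":0,"y":0.1,"z":7.8,"yaw":0},{"x":0,"y":0.1,"z":7.8,"yaw":0}])

```text
clock: 6.52
eef_pos: [0.6642, 0.025, 0.065]
tool_rot: [0.695, 0.719, 0.0, 0.0]
ft_force: [0.2, -0.2, -1.9]
grip_width: 0.0423
grasp_force: 61.5
```

move_arm(motion=[{"x":0,"y":0,"z":0.1,"yaw":0},{"x":0,"y":0,"z":0.15,"yaw":0},{"x":0,"y":0,"z":0.15,"yaw":0},{"x":0,"y":0,"z":0.15,"yaw":0}])

```text
clock: 7.02
eef_pos: [0.6641, 0.025, 0.0633]
tool_rot: [0.695, 0.719, 0.0, 0.0]
ft_force: [-0.9, 0.5, 1.4]
grip_width: 0.0423
grasp_force: 61.8
```

move_arm(motion=[{"x":0,"y":0,"z":0,"yaw":0},{"x":0,"y":0,"z":0,"yaw":0},{"x":0,"y":0,"z":0,"yaw":0},{"x":0,"y":0,"z":0,"yaw":0},{"x":0,"y":0,"z":-1.5,"yaw":0},{"x":0,"y":0,"z":-4,"yaw":0},{"x":0,"y":0,"z":-7,"yaw":0},{"x":0,"y":0,"z":-10,"yaw":0},{"x":0,"y":0,"z":-12.5,"yaw":0},{"x":0,"y":0,"z":-12.5,"yaw":0}], gripper=1)

```text
clock: 8.28
eef_pos: [0.6657, 0.025, 0.1918]
tool_rot: [0.695, 0.719, 0.003, 0.002]
ft_force: [0.2, -0.7, 0.5]
grip_width: 0.0852
grasp_force: 0.0
```

```bash
python3 -c "
from h import *
o=bot.get_obs(); print(o['clock'],o['eef_pos'],o['grip_width'],o['ft_force'])
print(go(.460,-.177,.17,.035),go(.460,-.177,.034,.035))"
```

```text
8.275 [0.66572662 0.02504772 0.19175839] 0.08516644225675767 [ 0.24887184 -0.71907179  0.4875974 ]
(array([-19.47, -21.29,   2.02]), np.float64(0.0)) (array([-19.47, -21.38,  15.62]), np.float64(0.0))
```

move_arm(motion=[{"x":-2,"y":-2,"z":0,"yaw":0},{"x":-5,"y":-5.5,"z":0,"yaw":0},{"x":-8,"y":-9,"z":0,"yaw":0},{"x":-11.5,"y":-12.5,"z":0,"yaw":0},{"x":-15,"y":-16,"z":0,"yaw":0},{"x":-18,"y":-19.5,"z":1,"yaw":0},{"x":-19.5,"y":-21.3,"z":3,"yaw":0},{"x":-19.5,"y":-21.3,"z":6,"yaw":0},{"x":-19.5,"y":-21.3,"z":6,"yaw":0}])

```text
clock: 9.4
eef_pos: [0.455, -0.1767, 0.1252]
tool_rot: [0.695, 0.719, -0.001, -0.003]
ft_force: [0.1, -0.3, 0.2]
grip_width: 0.0852
grasp_force: 0.0
```

```bash
python3 -c "
from h import *
o=bot.get_obs(); print(o['clock'],o['eef_pos'],o['grip_width'],o['ft_force'])
print(go(.460,-.177,.034,.035))
cv2.imwrite('pics/t3.png',bot.camera('side'))"
```

```text
9.4 [ 0.45500674 -0.17667974  0.12522604] 0.085206595122753 [ 0.13848574 -0.26964563  0.22969041]
(array([-0.07,  0.55,  9.12]), np.float64(-0.0))
```

View pics/t3.png

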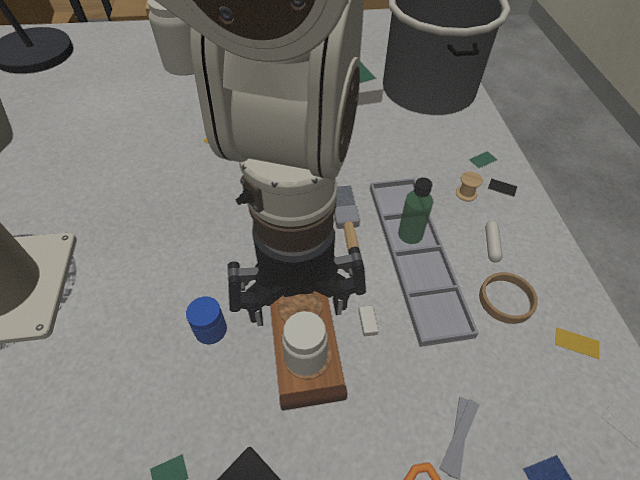

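The bottle stands upright in the second cell, at (413,215). Next I go down on the pot.

move_arm(motion=[{"x":0,"y":0.4,"z":0,"yaw":0},{"x":0,"y":0.4,"z":3,"yaw":0},{"x":0,"y":0.4,"z":6,"yaw":0},{"x":0,"y":0.4,"z":8,"yaw":0},{"x":0,"y":0.4,"z":9,"yaw":0},{"x":0,"y":0.4,"z":9,"yaw":0},{"x":0,"y":0.4,"z":9,"yaw":0}])

```text
clock: 10.32
eef_pos: [0.4629, -0.1775, 0.0389]
tool_rot: [0.694, 0.72, 0.0, 0.001]
ft_force: [-0.2, -0.2, 0.7]
grip_width: 0.0854
grasp_force: 0.0
```

move_arm(motion=[{"x":0,"y":0,"z":0,"yaw":0},{"x":0,"y":0,"z":0,"yaw":0},{"x":0,"y":0,"z":0,"yaw":0},{"x":0,"y":0,"z":0,"yaw":0},{"x":0,"y":0,"z":0,"yaw":0}], gripper=-1)

```text
clock: 10.95
eef_pos: [0.4623, -0.1776, 0.0391]
tool_rot: [0.695, 0.719, 0.0, 0.001]
ft_force: [-1.0, 0.2, 5.0]
grip_width: 0.0583
grasp_force: 64.0
```

```bash
python3 -c "
from h import *
o=bot.get_obs(); print(o['clock'],o['eef_pos'],o['grip_width'],o['grasp_force'],o['ft_force'])
z=o['eef_pos'][2]
print(go(.6606,.1046,z+.15,.034),go(.6606,.1046,z-.01,.034))"
```

```text
10.95 [ 0.46233299 -0.17757706  0.03906328] 0.058333163942886235 63.96225915290415 [-1.0392618   0.1801684   4.96989874]
(array([ 27.49,  20.82, -14.99]), np.float64(0.1)) (array([27.51, 20.8 ,  1.01]), np.float64(0.1))
```

move_arm(motion=[{"x":0,"y":0,"z":-1,"yaw":0},{"x":0,"y":0,"z":-3.5,"yaw":0},{"x":0,"y":0,"z":-7,"yaw":0},{"x":0,"y":0,"z":-10.5,"yaw":0},{"x":1,"y":1,"z":-13.5,"yaw":0},{"x":4,"y":3,"z":-15,"yaw":0},{"x":7.5,"y":5.5,"z":-15,"yaw":0},{"x":11,"y":8,"z":-15,"yaw":0},{"x":14.5,"y":11,"z":-15,"yaw":0},{"x":18,"y":14,"z":-15,"yaw":0},{"x":21.5,"y":17,"z":-15,"yaw":0},{"x":25,"y":19.5,"z":-15,"yaw":0},{"x":27.5,"y":20.8,"z":-15,"yaw":0},{"x":27.5,"y":20.8,"z":-13,"yaw":0},{"x":27.5,"y":20.8,"z":-10,"yaw":0},{"x":27.5,"y":20.8,"z":-7,"yaw":0},{"x":27.5,"y":20.8,"z":-4,"yaw":0},{"x":27.5,"y":20.8,"z":-3,"yaw":0},{"x":27.5,"y":20.8,"z":-3,"yaw":0}])

```text
clock: 13.32
eef_pos: [0.6594, 0.1048, 0.0672]
tool_rot: [0.695, 0.719, -0.001, -0.001]
ft_force: [1.3, -0.8, -2.3]
grip_width: 0.0585
grasp_force: 65.2
```

```bash
python3 -c "
from h import *
o=bot.get_obs(); print(o['clock'],o['eef_pos'],o['grip_width'],o['grasp_force'],o['ft_force'])
print(go(.6606,.1046,.0291,.034))"
```

```text
13.325 [0.65944312 0.10480057 0.06723232] 0.05845060655486115 65.20315225236118 [ 1.3456186  -0.83501285 -2.25019247]
(array([-0.02,  0.12,  3.81]), np.float64(0.1))
```

move_arm(motion=[{"x":0,"y":0,"z":1.5,"yaw":0},{"x":0,"y":0,"z":3,"yaw":0},{"x":0,"y":0,"z":3.5,"yaw":0},{"x":0,"y":0,"z":3.7,"yaw":0},{"x":0,"y":0,"z":3.8,"yaw":0},{"x":0,"y":0,"z":3.8,"yaw":0},{"x":0,"y":0,"z":3.8,"yaw":0}])

```text
clock: 14.2
eef_pos: [0.6603, 0.1049, 0.0303]
tool_rot: [0.695, 0.719, 0.0, 0.0]
ft_force: [-1.1, -0.5, -3.3]
grip_width: 0.0582
grasp_force: 65.3
```

move_arm(motion=[{"x":0,"y":0,"z":0.1,"yaw":0},{"x":0,"y":0,"z":0.15,"yaw":0},{"x":0,"y":0,"z":0.15,"yaw":0},{"x":0,"y":0,"z":0.15,"yaw":0}])

```text
clock: 14.7
eef_pos: [0.6603, 0.105, 0.0292]
tool_rot: [0.695, 0.719, 0.0, 0.0]
ft_force: [-2.3, -0.3, 3.7]
grip_width: 0.0584
grasp_force: 65.7
```

Contact. Release, rise, and go over to the jar.

move_arm(motion=[{"x":0,"y":0,"z":0,"yaw":0},{"x":0,"y":0,"z":0,"yaw":0},{"x":0,"y":0,"z":0,"yaw":0},{"x":0,"y":0,"z":0,"yaw":0},{"x":0,"y":0,"z":-1.5,"yaw":0},{"x":0,"y":0,"z":-4,"yaw":0},{"x":0,"y":0,"z":-8,"yaw":0},{"x":0,"y":0,"z":-12,"yaw":0},{"x":0,"y":0,"z":-15,"yaw":0},{"x":0,"y":0,"z":-16,"yaw":0},{"x":0,"y":0,"z":-16,"yaw":0}], gripper=1)

```text
clock: 16.08
eef_pos: [0.6603, 0.1049, 0.1891]
tool_rot: [0.695, 0.719, 0.001, 0.0]
ft_force: [0.1, 0.8, -0.2]
grip_width: 0.0855
grasp_force: 0.0
```

```bash
python3 -c "
from h import *
o=bot.get_obs(); print(o['clock'],o['eef_pos'],o['grip_width'],o['ft_force'])
im=bot.camera('top');cv2.imwrite('pics/t4.png',im)
for d in bot.cut_out('top','jar_center')[:3]: print(round(d['score'],2),np.round(d['centre']),d['mask'].sum())
print(go(.458,-.019,.19,.035))"
```

```text
16.075 [0.66033962 0.10494106 0.18906552] 0.08551870663706385 [ 0.09576324  0.82598122 -0.1862637 ]
0.98 [360. 394.] 807
(array([-11.66, -20.55,  -0.27]), np.float64(0.0))
```

View pics/t4.png

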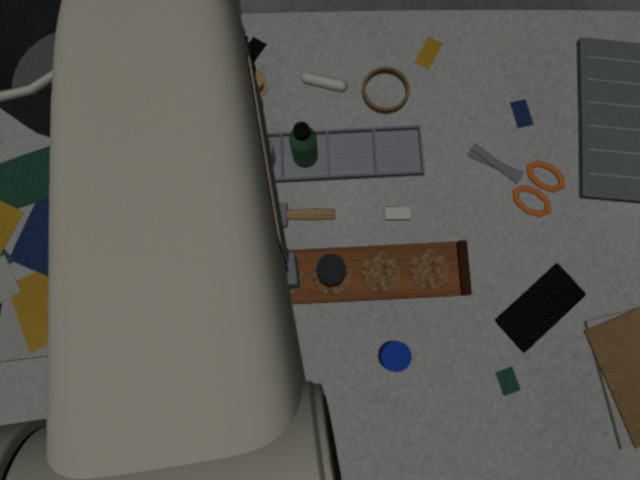

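The bottle is in the second cell (303,145). The jar is untouched at (331,270), and the network's hit at (394,360) is the blue decoy. On to the jar.

move_arm(motion=[{"x":-1,"y":-2,"z":0,"yaw":0},{"x":-3,"y":-5,"z":0,"yaw":0},{"x":-5,"y":-9,"z":0,"yaw":0},{"x":-7,"y":-13,"z":0,"yaw":0},{"x":-9.5,"y":-17,"z":0,"yaw":0},{"x":-11,"y":-19.5,"z":0,"yaw":0},{"x":-11.7,"y":-20.5,"z":1,"yaw":0},{"x":-11.7,"y":-20.5,"z":4,"yaw":0},{"x":-11.7,"y":-20.5,"z":7,"yaw":0},{"x":-11.7,"y":-20.5,"z":7,"yaw":0},{"x":-11.7,"y":-20.5,"z":7,"yaw":0}])

```text
clock: 17.55
eef_pos: [0.4592, -0.0192, 0.1184]
tool_rot: [0.695, 0.719, -0.0, -0.0]
ft_force: [0.1, -0.6, -0.1]
grip_width: 0.0854
grasp_force: 0.0
```

```bash
python3 -c "
from h import *
o=bot.get_obs(); print(o['clock'],o['eef_pos'])
print(go(.458,-.019,.030,.035))"
```

```text
17.55 [ 0.45924455 -0.01920802  0.11839   ]
(array([ 0.02, -0.12,  8.84]), np.float64(0.0))
```

move_arm(motion=[{"x":0,"y":-0.1,"z":3,"yaw":0},{"x":0,"y":-0.1,"z":6,"yaw":0},{"x":0,"y":-0.1,"z":8,"yaw":0},{"x":0,"y":-0.1,"z":8.8,"yaw":0},{"x":0,"y":-0.1,"z":8.8,"yaw":0},{"x":0,"y":-0.1,"z":8.8,"yaw":0}])

```text
clock: 18.3
eef_pos: [0.4594, -0.0193, 0.0314]
tool_rot: [0.695, 0.719, 0.001, 0.001]
ft_force: [0.6, 0.4, 0.8]
grip_width: 0.0857
grasp_force: 0.0
```

move_arm(motion=[{"x":0,"y":0,"z":0,"yaw":0},{"x":0,"y":0,"z":0,"yaw":0},{"x":0,"y":0,"z":0,"yaw":0},{"x":0,"y":0,"z":0,"yaw":0},{"x":0,"y":0,"z":0,"yaw":0},{"x":0,"y":0,"z":0,"yaw":0}], gripper=-1)

```text
clock: 19.05
eef_pos: [0.459, -0.0193, 0.0312]
tool_rot: [0.695, 0.719, 0.001, 0.001]
ft_force: [-0.8, 0.8, 5.9]
grip_width: 0.0466
grasp_force: 61.4
```

```bash
python3 -c "
from h import *
o=bot.get_obs(); print(o['clock'],o['eef_pos'],o['grip_width'],o['grasp_force'],o['ft_force'])
z=o['eef_pos'][2]
print(go(.6659,-.0554,z-.01,.034))"
```

```text
19.05 [ 0.45899697 -0.01929394  0.03115781] 0.04663781271667435 61.35478042066097 [-0.80572444  0.84527876  5.92823378]
(array([-4.34, 20.55,  1.04]), np.float64(0.1))
```

move_arm(motion=[{"x":0,"y":0,"z":-1,"yaw":0},{"x":0,"y":0,"z":-3,"yaw":0},{"x":-0.5,"y":0,"z":-5.5,"yaw":0},{"x":-1.5,"y":2,"z":-7,"yaw":0},{"x":-3,"y":5,"z":-7,"yaw":0},{"x":-4,"y":8,"z":-7,"yaw":0},{"x":-4.3,"y":11.5,"z":-7,"yaw":0},{"x":-4.3,"y":15,"z":-7,"yaw":0},{"x":-4.3,"y":18,"z":-7,"yaw":0},{"x":-4.3,"y":20,"z":-7,"yaw":0},{"x":-4.3,"y":20.5,"z":-6,"yaw":0},{"x":-4.3,"y":20.5,"z":-4,"yaw":0},{"x":-4.3,"y":20.5,"z":-3,"yaw":0},{"x":-4.3,"y":20.5,"z":-3,"yaw":0}])

```text
clock: 20.8
eef_pos: [0.6629, -0.055, 0.0588]
tool_rot: [0.695, 0.719, -0.001, -0.001]
ft_force: [0.3, -0.5, -0.4]
grip_width: 0.0463
grasp_force: 61.9
```

```bash
python3 -c "
from h import *
o=bot.get_obs(); print(o['clock'],o['eef_pos'],o['grip_width'],o['grasp_force'],o['ft_force'])
print(go(.6659,-.0554,.0212,.034))"
```

```text
20.8 [ 0.6629046  -0.05498297  0.05883631] 0.046338070273048725 61.856369096785784 [ 0.2810265  -0.50753201 -0.43963975]
(array([-0.05,  0.31,  3.76]), np.float64(0.1))
```

move_arm(motion=[{"x":0,"y":0.2,"z":1.5,"yaw":0},{"x":0,"y":0.2,"z":3,"yaw":0},{"x":0,"y":0.2,"z":3.6,"yaw":0},{"x":0,"y":0.2,"z":3.8,"yaw":0},{"x":0,"y":0.2,"z":3.9,"yaw":0},{"x":0,"y":0.2,"z":3.9,"yaw":0},{"x":0,"y":0.2,"z":3.9,"yaw":0}])

```text
clock: 21.68
eef_pos: [0.667, -0.055, 0.0218]
tool_rot: [0.695, 0.719, 0.0, 0.0]
ft_force: [0.5, -0.1, -1.2]
grip_width: 0.0464
grasp_force: 61.9
```

move_arm(motion=[{"x":0,"y":0,"z":0.1,"yaw":0},{"x":0,"y":0,"z":0.1,"yaw":0},{"x":0,"y":0,"z":0.1,"yaw":0}])

```text
clock: 22.05
eef_pos: [0.6671, -0.055, 0.0213]
tool_rot: [0.695, 0.719, 0.0, 0.0]
ft_force: [-1.1, -0.1, 5.7]
grip_width: 0.0468
grasp_force: 62.5
```

move_arm(motion=[{"x":0,"y":0,"z":0,"yaw":0},{"x":0,"y":0,"z":0,"yaw":0},{"x":0,"y":0,"z":0,"yaw":0},{"x":0,"y":0,"z":0,"yaw":0},{"x":0,"y":0,"z":-1.5,"yaw":0},{"x":0,"y":0,"z":-4,"yaw":0},{"x":0,"y":0,"z":-8,"yaw":0},{"x":0,"y":0,"z":-12,"yaw":0},{"x":0,"y":0,"z":-15,"yaw":0},{"x":0,"y":0,"z":-17,"yaw":0},{"x":0,"y":0,"z":-17,"yaw":0}], gripper=1)

```text
clock: 23.42
eef_pos: [0.6682, -0.0551, 0.1939]
tool_rot: [0.695, 0.719, 0.002, 0.002]
ft_force: [0.4, 0.4, -0.4]
grip_width: 0.0854
grasp_force: 0.0
```

```bash
python3 -c "
from h import *
o=bot.get_obs(); print(o['clock'],o['eef_pos'])
print(go(.459,.062,.19,.15))
im=bot.camera('side');cv2.imwrite('pics/t5.png',im)"
```

```text
23.425 [ 0.66815621 -0.05510886  0.19386492]
(array([ 12.44, -20.49,   0.25]), np.float64(-6.6))
```

View pics/t5.png

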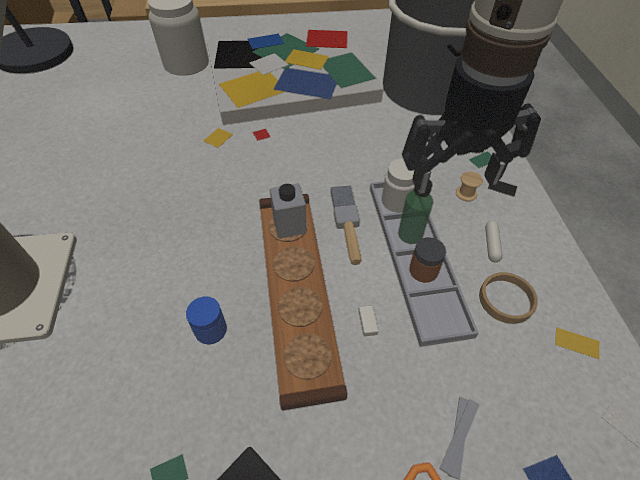

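The pot (398,188), bottle (415,217) and jar (427,260) stand in cells 1–3, and the tin at (288,210) is the last.

move_arm(motion=[{"x":1,"y":-2,"z":0,"yaw":0},{"x":3,"y":-5,"z":0,"yaw":-1},{"x":5,"y":-9,"z":0,"yaw":-2},{"x":7.5,"y":-13,"z":0,"yaw":-3},{"x":10,"y":-17,"z":0,"yaw":-4},{"x":12,"y":-19.5,"z":0,"yaw":-5.5},{"x":12.4,"y":-20.5,"z":1,"yaw":-6.6},{"x":12.4,"y":-20.5,"z":4,"yaw":-6.6},{"x":12.4,"y":-20.5,"z":6,"yaw":-6.6},{"x":12.4,"y":-20.5,"z":6,"yaw":-6.6},{"x":12.4,"y":-20.5,"z":6,"yaw":-6.6}])

```text
clock: 24.85
eef_pos: [0.4574, 0.0617, 0.1304]
tool_rot: [0.652, 0.758, -0.0, -0.0]
ft_force: [-0.6, 0.0, -0.6]
grip_width: 0.0853
grasp_force: 0.0
```

```bash
python3 -c "
from h import *
o=bot.get_obs(); print(o['clock'],o['eef_pos'])
print(go(.459,.062,.039,.15))"
```

```text
24.85 [0.45741402 0.06173923 0.13043804]
(array([0.  , 0.16, 9.14]), np.float64(0.0))
```

move_arm(motion=[{"x":0,"y":0.1,"z":3,"yaw":0},{"x":0,"y":0.1,"z":6,"yaw":0},{"x":0,"y":0.1,"z":8,"yaw":0},{"x":0,"y":0.1,"z":9,"yaw":0},{"x":0,"y":0.1,"z":9,"yaw":0},{"x":0,"y":0.1,"z":9,"yaw":0}])

```text
clock: 25.6
eef_pos: [0.4594, 0.062, 0.0413]
tool_rot: [0.652, 0.758, 0.001, 0.001]
ft_force: [0.4, -0.1, 0.4]
grip_width: 0.0856
grasp_force: 0.0
```

move_arm(motion=[{"x":0,"y":0,"z":0,"yaw":0},{"x":0,"y":0,"z":0,"yaw":0},{"x":0,"y":0,"z":0,"yaw":0},{"x":0,"y":0,"z":0,"yaw":0},{"x":0,"y":0,"z":0,"yaw":0},{"x":0,"y":0,"z":0,"yaw":0}], gripper=-1)

```text
clock: 26.35
eef_pos: [0.459, 0.062, 0.0411]
tool_rot: [0.652, 0.758, 0.001, 0.0]
ft_force: [-1.0, 0.3, 5.7]
grip_width: 0.0491
grasp_force: 62.6
```

```bash
python3 -c "
from h import *
o=bot.get_obs(); print(o['clock'],o['eef_pos'],o['grip_width'],o['grasp_force'],o['ft_force'])
z=o['eef_pos'][2]
print(go(.6685,-.1353,z-.01,.034))"
```

```text
26.35 [0.45901906 0.06197327 0.0410868 ] 0.049073431807511995 62.55513668060303 [-1.03236132  0.32738927  5.69549217]
(array([-22.64,  17.76,   1.03]), np.float64(6.7))
```

move_arm(motion=[{"x":0,"y":0,"z":-1,"yaw":0},{"x":0,"y":0,"z":-3.5,"yaw":0},{"x":0,"y":0,"z":-7,"yaw":0},{"x":-1,"y":0.5,"z":-10.5,"yaw":0},{"x":-3,"y":2,"z":-12,"yaw":1},{"x":-6.5,"y":4.5,"z":-12,"yaw":2},{"x":-10,"y":7,"z":-12,"yaw":3},{"x":-13.5,"y":9.5,"z":-12,"yaw":4},{"x":-17,"y":12.5,"z":-12,"yaw":5},{"x":-20,"y":15,"z":-12,"yaw":6},{"x":-22,"y":17,"z":-12,"yaw":6.7},{"x":-22.6,"y":17.8,"z":-12,"yaw":6.7},{"x":-22.6,"y":17.8,"z":-10,"yaw":6.7},{"x":-22.6,"y":17.8,"z":-7,"yaw":6.7},{"x":-22.6,"y":17.8,"z":-4,"yaw":6.7},{"x":-22.6,"y":17.8,"z":-3,"yaw":6.7},{"x":-22.6,"y":17.8,"z":-3,"yaw":6.7}])

```text
clock: 28.48
eef_pos: [0.6675, -0.1343, 0.0698]
tool_rot: [0.695, 0.719, -0.001, -0.001]
ft_force: [0.2, -0.1, -1.5]
grip_width: 0.0496
grasp_force: 62.6
```

```bash
python3 -c "
from h import *
o=bot.get_obs(); print(o['clock'],o['eef_pos'],o['grip_width'],o['grasp_force'],o['ft_force'])
print(go(.6685,-.1353,.0311,.034))"
```

```text
28.475 [ 0.66747729 -0.13429734  0.06980514] 0.049637876209870695 62.552393674850464 [ 0.24831197 -0.08843841 -1.49588738]
(array([-0.11,  0.11,  3.87]), np.float64(0.0))
```

move_arm(motion=[{"x":-0.1,"y":0,"z":1.5,"yaw":0},{"x":-0.1,"y":0,"z":3,"yaw":0},{"x":-0.1,"y":0,"z":3.6,"yaw":0},{"x":-0.1,"y":0,"z":3.8,"yaw":0},{"x":-0.1,"y":0,"z":3.9,"yaw":0},{"x":-0.1,"y":0,"z":3.9,"yaw":0},{"x":-0.1,"y":0,"z":3.9,"yaw":0}])

```text
clock: 29.35
eef_pos: [0.6686, -0.1359, 0.0318]
tool_rot: [0.695, 0.719, 0.0, 0.0]
ft_force: [-0.2, -0.1, -2.1]
grip_width: 0.0494
grasp_force: 62.6
```

move_arm(motion=[{"x":0,"y":0,"z":0.1,"yaw":0},{"x":0,"y":0,"z":0.1,"yaw":0},{"x":0,"y":0,"z":0.1,"yaw":0}])

```text
clock: 29.72
eef_pos: [0.6687, -0.136, 0.0312]
tool_rot: [0.695, 0.719, 0.0, 0.001]
ft_force: [-0.9, 1.2, 3.9]
grip_width: 0.0494
grasp_force: 62.8
```

Contact. Release, rise and back off toward the robot's right.

move_arm(motion=[{"x":0,"y":0,"z":0,"yaw":0},{"x":0,"y":0,"z":0,"yaw":0},{"x":0,"y":0,"z":0,"yaw":0},{"x":0,"y":0,"z":0,"yaw":0},{"x":0,"y":0,"z":-1.5,"yaw":0},{"x":0,"y":0,"z":-4,"yaw":0},{"x":0,"y":0,"z":-8,"yaw":0},{"x":0,"y":0,"z":-12,"yaw":0},{"x":-1,"y":-1,"z":-16,"yaw":0},{"x":-3,"y":-4,"z":-18,"yaw":0},{"x":-6,"y":-8,"z":-18,"yaw":0},{"x":-9,"y":-12,"z":-18,"yaw":0},{"x":-12,"y":-16,"z":-18,"yaw":0},{"x":-15,"y":-20,"z":-18,"yaw":0},{"x":-18,"y":-24,"z":-18,"yaw":0},{"x":-20,"y":-27,"z":-18,"yaw":0},{"x":-20,"y":-27,"z":-18,"yaw":0},{"x":-20,"y":-27,"z":-18,"yaw":0}], gripper=1)

```text
clock: 31.98
eef_pos: [0.4056, -0.3449, 0.2113]
tool_rot: [0.695, 0.719, 0.0, 0.001]
ft_force: [0.2, 0.8, -0.1]
grip_width: 0.0854
grasp_force: 0.0
```

```bash
python3 -c "
from h import *
o=bot.get_obs(); print(o['clock'],o['eef_pos'])
a=bot.camera('top')[80:220,200:460];b=bot.camera('side')[130:380,330:560]
cv2.imwrite('pics/f.png',np.hstack([cv2.resize(a,(440,237)),cv2.resize(b,(350,380))[:237]]) if 0 else np.vstack([cv2.resize(a,(480,258)),cv2.resize(b,(480,522))])[:600])
cv2.imwrite('pics/f.png',np.hstack([cv2.copyMakeBorder(cv2.resize(a,(430,232)),0,168,0,0,0),cv2.resize(b,(368,400))]))"
```

```text
31.975 [ 0.40563984 -0.34485478  0.211274  ]
```

View pics/f.png

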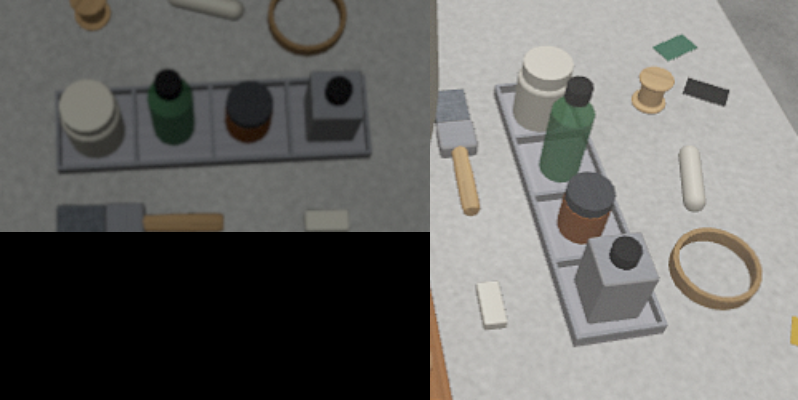

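The rack holds the pot, bottle, jar and tin from left to right, each upright inside its own cell, and the arm is clear. I'll hand the job in.

```bash
python3 -c "
from workcell import bot
print(bot.job_done())"
```

```text
the job is handed in; nothing more can be done
None
```

All four containers are in the rack in reverse order (pot, bottle, jar, tin from left to right), upright and released in their cells, and the job was handed in at about 32 s on the robot's clock.

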